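# Sort the hinged cases by trying their lids

## Task

Try the hinge of each of the two small aluminium cases that stand ajar, by pressing the free end of its lid down: a good lid closes, a seized one gives a few degrees, jams and stays ajar. Put the case whose hinge is seized into the repair tray (the square, empty grey plastic one) and the case whose hinge is free, lid shut, into the empty near part of the stock tray (the long wooden one that already holds a row of shut cases), each set down flat on the tray's floor, right way up, and let go.

Things in the scene. Friction and masses are not known exactly. Their poses are not given: they have to be found in the camera images.
- case_1: Aluminium hinged case, like the other: body 100 x 50 x 30 mm (x, y, z), 0.17 kg, on the bench between the trays. Origin: centre of its underside; z up; x (within 30 degrees of world x) along its length to the hinge at the top of the +x end, 50 mm from the origin, 30 mm up. Lid 100 x 47 x 4 mm; its free end (-x, small tab) starts ajar, up to 36 mm above the rim. Grip the body across y, below the lid.
- case_2: Aluminium hinged case, like the other: body 100 x 50 x 30 mm (x, y, z), 0.17 kg, on the bench between the trays. Origin: centre of its underside; z up; x (within 30 degrees of world x) along its length to the hinge at the top of the +x end, 50 mm from the origin, 30 mm up. Lid 100 x 47 x 4 mm; its free end (-x, small tab) starts ajar, up to 36 mm above the rim. Grip the body across y, below the lid.
- lid_1 (a joint): Opening angle of the lid of case_1, rad: 0 = shut, ajar at 0.32 to 0.36 at the start. Pressed on its free end a good lid goes down to 0 with about 1 N; a seized one gives about 0.1 rad and jams at 0.24 (6 N is plenty). Either lid stays where it is left.
- lid_2 (a joint): Opening angle of the lid of case_2, rad: 0 = shut, ajar at 0.32 to 0.36 at the start. Pressed on its free end a good lid goes down to 0 with about 1 N; a seized one gives about 0.1 rad and jams at 0.24 (6 N is plenty). Either lid stays where it is left.
- stock_tray: Long wooden tray fixed left or right of the cases; floor 5 mm thick, walls 6 mm thick, 30 mm high over the bench. Near part: an empty bay 168 x 168 mm inside; beyond it (+x), behind a wall, a row of three shut cases up to 40 mm high. Origin: on the bench under the centre of the EMPTY bay; x towards the full bay, z up, yaw up to 9 degrees.
- repair_tray: Square empty grey plastic tray fixed to the bench, on the other side of the cases, 180 x 180 mm outside, 170 x 170 mm inside, floor 5 mm thick, walls 30 mm high and 5 mm thick. Origin on the bench under its centre, z up, turned up to 9 degrees.
There are look-alikes about, which are no part of the job. Leave any blue look-alike of the case_2 alone.

How it is judged:
By the outcome, as a careful person would: the job done as asked, in the order asked, and still so for the second after the job is handed in, with the robot touching nothing.
It also fails if it takes over 61 s, if anything falls off the work surface, if the arm or the gripper's body presses on something with over 40 N, if the wrist force passes 120 N, or if a joint passes its speed limit or range.

## Robot

A 7-joint arm with a two-finger parallel gripper is mounted at the origin on the work surface. World frame = base frame: x ahead of the robot, y to its left, z up, the work surface at z = 0. Lengths are in m, angles in degrees, forces in N, time in s.
With the tool pointing down it reaches from about 0.35 to 0.9 m from the base axis. Payload 8.1 kg.
Tool frame: the origin (TCP) lies midway between the tips of the shut fingers; the grasp point (between the pads) lies 19 mm behind it (manip.grasp_offset is the distance from the TCP to the grasp point, in m); z points along the fingers, y is the direction in which the jaws open and shut (so a half turn about z gives the same grasp; the last joint's range is limited). The gripper opens to 85 mm and grips with 20 to 120 N. Pads are 22 mm wide; open, the fingers measure 114 mm over their backs; the gripper's body (76 mm by 85 mm) begins 54 mm behind the grasp point. The pads swing forward as they close: fully open they stand 13 mm farther back than shut.
Start: joints at [-5.879, 24.895, 1.432, 90.138, -0.665, 64.973, -4.303], TCP at [0.625, -0, 0.231] pointing down, gripper open.
Joint ranges: [-149.89, 149.89], [-25.12, 119.58], [-72.63, 75.52], [4.76, 147.25], [-75.54, 255.54], [6.69, 114.76], [-157.13, 157.13]. Speed limits (degrees/s): [127.2, 127.2, 172.46, 172.46, 180, 180, 180].

## Interface

Orientations are given as [roll, pitch, yaw] about the fixed x, y, z axes, in that order (R = Rz(yaw) Ry(pitch) Rx(roll)).
In Python, from plant import manip, viewer, job_done gives the robot as it stands.
- The arm moves only by the shell command python3 -m jog 'ROWS' [FORCE]. ROWS is JSON, a list of rows, each an object with "translation": the shift along the tool's x, y, z in m, a list of three; "twist": the turn, a rotation vector about the tool's x, y, z in degrees, a list of three; "grip": the finger opening in m, from 0 to 0.0854. A call has 1 to 8 rows; each row shifts and turns the pose as measured when the row begins, along the tool's axes as they then stand; what a row does not reach is not made up. A row lasts 1/10 s, in which the tool goes at most 50 mm and 8.59 degrees, less where a joint would pass 70% of its speed; a pose out of reach is approached as far as the arm can. A call with a gripper value outside its range is refused whole. The fingers move at their own pace and stop on an object; FORCE is the grip in N (left out, the last holds). Time passes only in rows, so rows that do not move let the fingers close. It gives the time, the measured TCP pose, the force and the opening at its end, in the units of the state.
- manip.state(): the state, without advancing time (a new reading comes with each control period).
- viewer.snapshot(name): name is "scene" or "side" or "wrist"; returns (picture, depth): 420x560x3 uint8, red, green, blue; 420x560 float32, m along the optical axis (not along the pixel's ray), 0 where there is no reading.
- viewer.camera_params(name): a dict with "fx", "fy", "cx", "cy" (pixels), "extrinsics" (4x4, takes a point from camera to world coordinates). Camera axes: x right, y up, looking along -z (the intrinsics and any distortion apply to the point x, -y, -z); pixel columns grow to the right and rows downward; lengths in m; the calibration is good to about 2 mm. A picture is of the moment at which its call begins: read the wrist's pose just before it. camera_params takes no time and is no camera call; for the wrist camera it gives the pose at the moment of the call.
- job_done(): hands the job in, once; it reports no verdict.
The state is a dict: "t": time; "joint_positions": joint angles; "joint_vel": joint speeds; "joint_torque": joint torques, N m; "position": TCP position; "tcp_rot": TCP orientation; "ft_force": force on the tool from outside, world axes, zero at the start; "torque": the same for the moment, N m; "finger_gap": opening from 0.0 (shut) to 1.0 (fully open).
Only numpy, scipy, OpenCV 4.12 (cv2) and the standard library are available. Lean on these libraries where they do the work, as an engineer would, in place of code of your own. Each camera call takes 0.05 s, during which the arm holds its last target. There are 200 camera calls.

## Working session

There is one attempt and no reset: what is moved stays moved. The work goes in short steps, Python scripts to look and compute and a shell command to move; the robot and the scene stay as the last step left them, time stands still between calls to the robot, and variables do not carry over. Pictures are saved under pics/ and viewed, about 8 in all and at most 12, crops included, and the job is handed in when it is done.

```bash
mkdir -p pics; cat > h.py <<'E'
import numpy as np,cv2
from plant import manip,viewer
def snap(n,f):
    P=viewer.camera_params(n); im,d=viewer.snapshot(n)
    cv2.imwrite('pics/'+f+'.png',cv2.cvtColor(im,cv2.COLOR_RGB2BGR)); np.savez('pics/'+f+'.npz',im=im,d=d,E=P['extrinsics'],k=[P['fx'],P['fy'],P['cx'],P['cy']])
    return P
def cloud(f):
    z=np.load('pics/'+f+'.npz'); fx,fy,cx,cy=z['k']; d=z['d']; v,u=np.mgrid[:420,:560]
    p=np.stack([(u-cx)/fx*d,-(v-cy)/fy*d,-d,np.ones_like(d)],-1)@z['E'].T
    p=p[...,:3]; p[d==0]=np.nan
    return p,z['im']
E
python3 - <<'E'
from h import *
s=manip.state();print(s, manip.grasp_offset)
for n in('scene','side','wrist'):
    P=snap(n,n+'0');print(n,{k:np.round(v,3) for k,v in P.items()})
a=cv2.imread('pics/scene0.png');b=cv2.imread('pics/wrist0.png')
cv2.imwrite('pics/c0.png',cv2.resize(np.vstack([a,b]),(0,0),fx=.71,fy=.71))
E
```

```text
{'t': 0.0, 'joint_positions': array([-5.87934557, 24.93888553,  1.42818665, 90.19084668, -0.66484099,
       64.97529158, -4.30440723]), 'joint_vel': array([ 0.09171274,  0.0300277 , -0.04694632,  0.00688927,  0.0721497 ,
        0.0859414 ,  0.03205825]), 'joint_torque': array([ 8.97134169e-05, -6.70461059e+01,  1.02531374e+00, -3.16203833e+01,
        1.55155628e-02,  1.25530543e-02, -1.11555586e-06]), 'position': array([ 6.24461784e-01, -2.25824474e-05,  2.30487285e-01]), 'tcp_rot': array([-1.79903553e+02,  7.45416444e-03,  8.99976162e+01]), 'ft_force': array([-0.01855561,  0.67334778,  0.08172593]), 'torque': array([-0.02073671,  0.0306274 , -0.01336713]), 'finger_gap': 1.0011195208826087} 0.0187
scene {'fx': np.float64(382.463), 'fy': np.float64(382.463), 'cx': np.float64(275.129), 'cy': np.float64(216.34), 'extrinsics': array([[ 0.692, -0.404,  0.598,  1.078],
       [ 0.721,  0.39 , -0.572, -0.514],
       [-0.002,  0.827,  0.562,  0.571],
       [ 0.   ,  0.   ,  0.   ,  1.   ]])}
side {'fx': np.float64(484.368), 'fy': np.float64(484.368), 'cx': np.float64(283.433), 'cy': np.float64(197.729), 'extrinsics': array([[ 0.988,  0.093, -0.123,  0.401],
       [-0.154,  0.589, -0.794, -0.901],
       [-0.001,  0.803,  0.596,  0.755],
       [ 0.   ,  0.   ,  0.   ,  1.   ]])}
wrist {'fx': np.float64(358.444), 'fy': np.float64(358.444), 'cx': np.float64(279.554), 'cy': np.float64(205.656), 'extrinsics': array([[ 1.   ,  0.   ,  0.002,  0.624],
       [-0.001,  0.957,  0.289,  0.074],
       [-0.001, -0.289,  0.957,  0.374],
       [ 0.   ,  0.   ,  0.   ,  1.   ]])}
```

View pics/scene0.png

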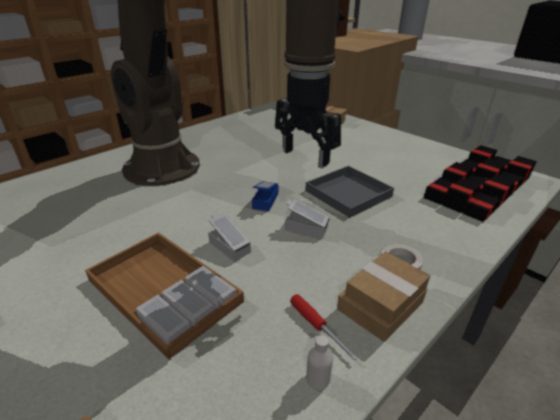

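The scene view shows the wooden tray at lower left (165,290), the grey tray (350,190), two silver ajar cases at (230,235) and (308,218), and a blue one at (265,195). Next I'll build a top-down map from the depth.

```bash
python3 - <<'E'
from h import *
x0,x1,y0,y1,s=.35,.85,-.42,.36,1000.
H=int((x1-x0)*s);W=int((y1-y0)*s)
out=[]
top=np.zeros((H,W,3),np.uint8);zz=np.full((H,W),-1.)
for f in('side0','scene0'):
    p,im=cloud(f); pp=cv2.resize(p,(0,0),fx=4,fy=4,interpolation=cv2.INTER_LINEAR).reshape(-1,3); c=cv2.resize(im,(0,0),fx=4,fy=4).reshape(-1,3)
    k=np.isfinite(pp).all(1);pp=pp[k];c=c[k]
    k=(pp[:,0]>x0)&(pp[:,0]<x1)&(pp[:,1]>y0)&(pp[:,1]<y1)&(pp[:,2]<.1)&(pp[:,2]>-.02);pp=pp[k];c=c[k]
    r=((x1-pp[:,0])*s-.5).astype(int).clip(0,H-1);q=((y1-pp[:,1])*s-.5).astype(int).clip(0,W-1)
    o=np.argsort(pp[:,2]);r=r[o];q=q[o];z=pp[o,2]
    m=z>zz[r,q]-.002
    top[r[m],q[m]]=c[o][m][:,::-1];zz[r[m],q[m]]=z[m]
np.save('pics/zz.npy',zz)
top=cv2.convertScaleAbs(top,alpha=1.5)
for i in range(8): 
    y=y1-.1*i; cv2.line(top,(int((y1-y)*s),0),(int((y1-y)*s),H),(0,255,255) if abs(y)>.3 else (0,200,0),1);cv2.putText(top,'%.2f'%y,(int((y1-y)*s),10),0,.35,(0,0,255))
for x in(.4,.5,.6,.7,.8): cv2.line(top,(0,int((x1-x)*s)),(W,int((x1-x)*s)),(0,200,0),1);cv2.putText(top,'%.1f'%x,(0,int((x1-x)*s)),0,.4,(0,0,255))
cv2.imwrite('pics/top.png',top)
E
```

```text
(no output)
```

View pics/top.png

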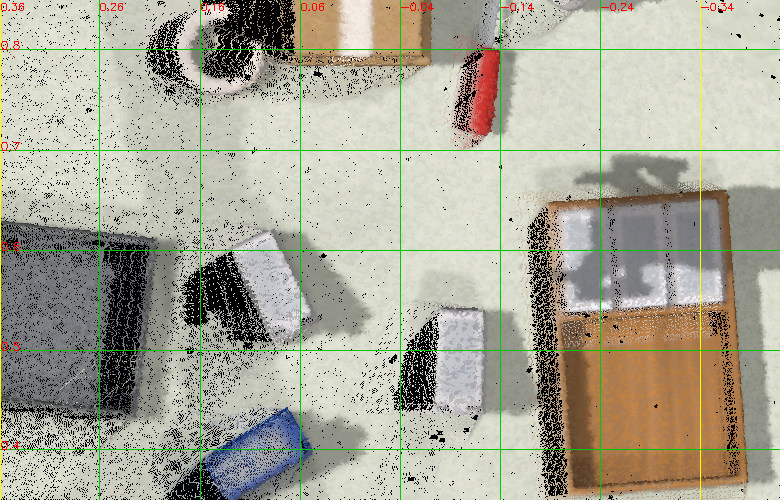

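View pics/wrist0.png

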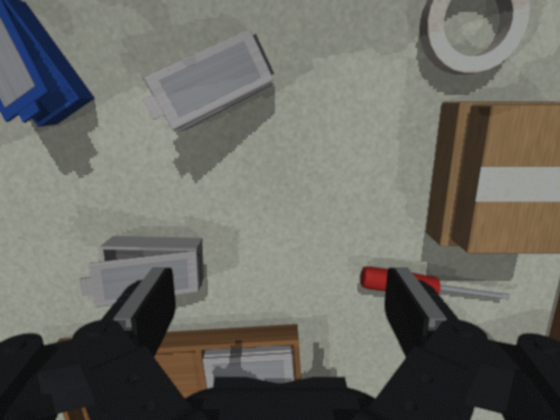

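Top map: case A is around (0.49,-0.10), nearly aligned with x. Case B is around (0.56,0.09), yawed by about +25°. The blue look-alike is around (0.40,0.10), the stock bay around (0.45,-0.30) and the repair tray around (0.53,0.30). Now to fit the case and tray poses.

```bash
cat > fit.py <<'E'
from h import *
def lid(fs,cx,cy,r=.075,zlo=.028,zhi=.09):
    L=[]
    for f in fs:
        p,im=cloud(f); sat=im.max(-1).astype(int)-im.min(-1)
        k=(np.hypot(p[...,0]-cx,p[...,1]-cy)<r)&(p[...,2]>zlo)&(p[...,2]<zhi)&(sat<40)
        L.append(p[k])
    P=np.vstack(L)
    # robust plane z=ax+by+c
    rng=np.random.default_rng(0);best=None
    for _ in range(400):
        q=P[rng.choice(len(P),3,False)];n=np.cross(q[1]-q[0],q[2]-q[0]);nn=np.linalg.norm(n)
        if nn<1e-5 or abs(n[2])/nn<.8: continue
        i=abs((P-q[0])@n/nn)<.0015
        if best is None or i.sum()>best.sum():best=i
    Q=P[best];A=np.c_[Q[:,:2],np.ones(len(Q))];g=np.linalg.lstsq(A,Q[:,2],rcond=None)[0]
    tilt=np.arctan(np.hypot(g[0],g[1]))
    (c,sz,a)=cv2.minAreaRect(Q[:,:2].astype(np.float32)*1000)
    b=cv2.boxPoints((c,sz,a))/1000
    e=max([b[1]-b[0],b[2]-b[1]],key=np.linalg.norm); yaw=np.degrees(np.arctan2(e[1],e[0]));yaw=(yaw+90)%180-90
    d=np.array([np.cos(np.radians(yaw)),np.sin(np.radians(yaw))])
    s=Q[:,:2]@d; t=Q[:,:2]@[-d[1],d[0]]
    print(fs,len(Q),'tilt %.3f rad'%tilt,'dirgrad',np.degrees(np.arctan2(-g[1],-g[0])).round(1),'rect yaw %.1f'%yaw,'size',np.round(sz,1),'s',np.percentile(s,[.5,99.5]).round(4),'t',np.percentile(t,[1,99]).round(4),'zrange',np.percentile(Q[:,2],[1,99]).round(4))
    sm=np.percentile(s,99.5); tm=np.mean(np.percentile(t,[1,99])); n=np.array([-d[1],d[0]])
    print('  hinge',(sm*d+tm*n).round(4),'origin',((sm-.05)*d+tm*n).round(4),'free end',(np.percentile(s,.5)*d+tm*n).round(4))
E
python3 - <<'E'
from fit import *
for c in((.49,-.10),(.565,.09)):
    for f in('side0','scene0','wrist0'): 
        try: lid([f],*c)
        except Exception as e: print(f,e)
    lid(['side0','scene0'],*c)
# trays: rim points 
for nm,(a,b,c,d) in dict(repair=(.4,.66,.19,.42),stock=(.34,.68,-.41,-.16)).items():
    P=[]
    for f in('side0','scene0'):
        p,im=cloud(f);k=(p[...,0]>a)&(p[...,0]<b)&(p[...,1]>c)&(p[...,1]<d)&(p[...,2]>.024)&(p[...,2]<.034)
        sat=im.max(-1).astype(int)-im.min(-1)
        if nm=='stock':k&=sat>40
        P.append(p[k])
    P=np.vstack(P).astype(np.float32);r=cv2.minAreaRect(P[:,:2]*1000);print(nm,len(P),r,(cv2.boxPoints(r)/1000).round(3).tolist())
E
```

```text
['side0'] 493 tilt 0.342 rad dirgrad -0.1 rect yaw -1.9 size [ 49.3 104.3] s [0.4388 0.541 ] t [-0.1082 -0.0612] zrange [0.0353 0.0714]
  hinge [ 0.5379 -0.1025] origin [ 0.488  -0.1009] free end [ 0.4358 -0.0991]
['scene0'] 569 tilt 0.344 rad dirgrad -1.2 rect yaw -1.5 size [ 48.3 104.3] s [0.4415 0.5429] t [-0.1096 -0.0638] zrange [0.0327 0.069 ]
  hinge [ 0.5404 -0.1011] origin [ 0.4904 -0.0998] free end [ 0.4391 -0.0984]
['wrist0'] 3218 tilt 0.348 rad dirgrad -0.4 rect yaw -1.4 size [ 47.8 105.7] s [0.4377 0.5413] t [-0.1094 -0.064 ] zrange [0.0343 0.0717]
  hinge [ 0.5389 -0.1001] origin [ 0.4889 -0.0989] free end [ 0.4354 -0.0975]
['side0', 'scene0'] 974 tilt 0.343 rad dirgrad -1.4 rect yaw -1.9 size [ 49.3 106. ] s [0.4403 0.5427] t [-0.1079 -0.0608] zrange [0.0337 0.0699]
  hinge [ 0.5396 -0.1022] origin [ 0.4896 -0.1006] free end [ 0.4373 -0.0988]
['side0'] 273 tilt 0.343 rad dirgrad 25.1 rect yaw 27.1 size [105.5  48.9] s [0.4885 0.5913] t [-0.2033 -0.1558] zrange [0.0355 0.0718]
  hinge [0.6082 0.1094] origin [0.5637 0.0866] free end [0.5167 0.0626]
['scene0'] 420 tilt 0.3
[... 490 characters left out ...]
 0.5929] t [-0.2067 -0.1593] zrange [0.033  0.0708]
  hinge [0.6105 0.1108] origin [0.5661 0.0877] free end [0.5176 0.0625]
repair 846 ((530.9752807617188, 304.0321350097656), (190.04127502441406, 183.94308471679688), 83.83369445800781) [[0.42899999022483826, 0.21899999678134918], [0.6119999885559082, 0.20000000298023224], [0.6330000162124634, 0.3889999985694885], [0.44999998807907104, 0.40799999237060547]]
stock 2292 ((507.01605224609375, -287.8475341796875), (294.25384521484375, 182.8009033203125), 3.9187021255493164) [[0.3540000021457672, -0.2070000022649765], [0.3659999966621399, -0.3889999985694885], [0.6600000262260437, -0.36899998784065247], [0.6480000019073486, -0.18700000643730164]]
```

Both fits agree with the given sizes, at a lid tilt of about 0.345 rad:
- **Case A:** origin (0.489,-0.0995), yaw -1.5°.
- **Case B:** origin (0.565,0.088), yaw 26.3°.
- **Stock bay:** centre (0.450,-0.292), yaw 3.9°.
- **Repair tray:** centre (0.531,0.304), yaw -6°.

I'll start by pressing the lid of case A.

```bash
python3 -m jog '[{"translation":[-0.02,-0.035,0.02],"twist":[0,0,0],"grip":0},{"translation":[-0.02,-0.035,0.02],"twist":[0,0,0],"grip":0},{"translation":[-0.02,-0.035,0.02],"twist":[0,0,0],"grip":0},{"translation":[-0.02,-0.035,0.02],"twist":[0,0,0],"grip":0},{"translation":[-0.02,-0.035,0.02],"twist":[0,0,0],"grip":0},{"translation":[0,0,0.02],"twist":[0,0,0],"grip":0},{"translation":[0,0,0],"twist":[0,0,0],"grip":0}]' 40
```

```text
t: 0.85
position: [0.4422, -0.102, 0.1055]
tcp_rot: [-179.9, -0.1, 90.1]
ft_force: [0.1, 0.6, -0.2]
finger_gap: 0.003
```

```bash
python3 -m jog '[{"translation":[0.003,0.009,0.015],"twist":[0,0,0],"grip":0},{"translation":[0,0,0.015],"twist":[0,0,0],"grip":0},{"translation":[0,0,0.006],"twist":[0,0,0],"grip":0},{"translation":[0,0,0.006],"twist":[0,0,0],"grip":0}]'; python3 -m jog '[{"translation":[0,0,0.005],"twist":[0,0,0],"grip":0},{"translation":[0,0,0.005],"twist":[0,0,0],"grip":0}]'; python3 -m jog '[{"translation":[0,0,0.004],"twist":[0,0,0],"grip":0},{"translation":[0,0,0.004],"twist":[0,0,0],"grip":0}]'
```

```text
t: 1.25
position: [0.455, -0.0985, 0.0653]
tcp_rot: [179.8, -0.1, 90.1]
ft_force: [0.2, -0.4, 0.2]
finger_gap: 0.001
t: 1.45
position: [0.4561, -0.0981, 0.0555]
tcp_rot: [179.8, -0.1, 90.2]
ft_force: [-0.1, -0.2, 0.7]
finger_gap: -0.001
t: 1.65
position: [0.4565, -0.0981, 0.0473]
tcp_rot: [179.7, -0.1, 90.2]
ft_force: [0.2, -0.1, 0.5]
finger_gap: -0.001
```

```bash
python3 -m jog '[{"translation":[0,-0.004,0.004],"twist":[0,0,0],"grip":0},{"translation":[0,-0.004,0.004],"twist":[0,0,0],"grip":0},{"translation":[0,0,0.003],"twist":[0,0,0],"grip":0}]'; python3 -m jog '[{"translation":[0,0,0.002],"twist":[0,0,0],"grip":0},{"translation":[0,0,0.002],"twist":[0,0,0],"grip":0}]'
```

```text
t: 1.95
position: [0.4481, -0.0982, 0.0355]
tcp_rot: [179.7, -0.0, 90.2]
ft_force: [-0.6, 0.4, -0.2]
finger_gap: -0.0
t: 2.15
position: [0.4482, -0.0983, 0.0324]
tcp_rot: [179.6, -0.1, 90.1]
ft_force: [-10.0, 2.5, 40.2]
finger_gap: 0.0
```

Lid A closes freely and bottoms out at z≈0.033 with a firm reaction. Now to lift and test case B.

```bash
python3 -m jog '[{"translation":[0,0,-0.02],"twist":[0,0,0],"grip":0},{"translation":[0,0,-0.05],"twist":[0,0,0],"grip":0},{"translation":[0.04,0.02,0],"twist":[0,0,0],"grip":0},{"translation":[0.04,0.02,0],"twist":[0,0,0],"grip":0},{"translation":[0.04,0.02,0],"twist":[0,0,0],"grip":0},{"translation":[0.04,0.02,0],"twist":[0,0,0],"grip":0},{"translation":[0.0,0,0],"twist":[0,0,0],"grip":0}]'
```

```text
t: 2.85
position: [0.532, 0.0658, 0.1075]
tcp_rot: [179.3, -0.1, 89.7]
ft_force: [-0.3, -0.6, -0.2]
finger_gap: 0.003
```

```bash
python3 -m jog '[{"translation":[0.005,0,0.015],"twist":[0,0,0],"grip":0},{"translation":[0,-0.001,0.015],"twist":[0,0,0],"grip":0},{"translation":[0,-0.001,0.006],"twist":[0,0,0],"grip":0},{"translation":[0,-0.001,0.004],"twist":[0,0,0],"grip":0}]'; python3 -m jog '[{"translation":[0,0,0.003],"twist":[0,0,0],"grip":0},{"translation":[0,0,0.003],"twist":[0,0,0],"grip":0}]'; python3 -m jog '[{"translation":[0,0,0.002],"twist":[0,0,0],"grip":0},{"translation":[0,0,0.002],"twist":[0,0,0],"grip":0}]'
```

```text
t: 3.25
position: [0.53, 0.0725, 0.0664]
tcp_rot: [179.3, -0.2, 89.9]
ft_force: [0.3, -0.0, 0.9]
finger_gap: 0.005
t: 3.45
position: [0.5297, 0.0716, 0.0602]
tcp_rot: [179.3, -0.1, 89.9]
ft_force: [-0.5, 0.3, 0.1]
finger_gap: -0.003
t: 3.65
position: [0.5298, 0.0712, 0.0566]
tcp_rot: [179.3, -0.1, 89.8]
ft_force: [-5.7, -0.5, 14.3]
finger_gap: -0.001
```

Lid B jams at z≈0.0566 with 14 N, matching the 0.24 rad stop, so B is the seized one. I'll lift, open, turn for a grasp and look again.

```bash
python3 -m jog '[{"translation":[0,0,-0.03],"twist":[0,0,0],"grip":0.0},{"translation":[0,0,-0.05],"twist":[0,0,0],"grip":0.07},{"translation":[0,0,-0.05],"twist":[0,0,8],"grip":0.07},{"translation":[0,0,0],"twist":[0,0,8],"grip":0.07},{"translation":[0,0,0],"twist":[0,0,8],"grip":0.07},{"translation":[0,0,0],"twist":[0,0,8],"grip":0.07},{"translation":[0,0,0],"twist":[0,0,8],"grip":0.07},{"translation":[0,0,0],"twist":[0,0,8],"grip":0.07}]'; python3 -m jog '[{"translation":[0,0,0],"twist":[0,0,8],"grip":0.07},{"translation":[0,0,0],"twist":[0,0,8],"grip":0.07},{"translation":[0,0,0],"twist":[0,0,0],"grip":0.07}]'
python3 - <<'E'
from fit import *
snap('scene','scene1');snap('side','side1');snap('wrist','wrist1')
for f in ('side1','scene1','wrist1'):
    for c in((.49,-.10),(.565,.088)):
        try: lid([f],*c)
        except Exception as e: print(f,c,e)
E
```

```text
t: 4.45
position: [0.53, 0.0701, 0.1945]
tcp_rot: [179.5, -1.0, 40.0]
ft_force: [-0.6, 0.4, 0.3]
finger_gap: 0.821
t: 4.75
position: [0.5304, 0.07, 0.1952]
tcp_rot: [179.8, -1.2, 23.2]
ft_force: [0.2, -0.2, -0.0]
finger_gap: 0.818
['side1'] 466 tilt 0.007 rad dirgrad 125.6 rect yaw -1.6 size [ 51.3 110.9] s [0.431  0.5406] t [-0.1116 -0.0633] zrange [0.0337 0.0368]
  hinge [ 0.538  -0.1021] origin [ 0.4881 -0.1007] free end [ 0.4285 -0.0991]
['side1'] 301 tilt 0.241 rad dirgrad 22.6 rect yaw 26.7 size [108.   48.7] s [0.4868 0.593 ] t [-0.2003 -0.1524] zrange [0.0344 0.0608]
  hinge [0.6089 0.1093] origin [0.5643 0.0868] free end [0.5141 0.0616]
['scene1'] 453 tilt 0.019 rad dirgrad -97.3 rect yaw -2.5 size [ 47.4 112.8] s [0.4354 0.5443] t [-0.1019 -0.0567] zrange [0.0321 0.0355]
  hinge [ 0.5403 -0.1028] origin [ 0.4904 -0.1006] free end [ 0.4315 -0.0981]
['scene1'] 397 tilt 0.242 rad dirgrad 29.5 rect yaw 25.9 size [107.9  48.8] s [0.4921 0.5982] t [-0.1921 -0.1452] zrange [0.0326 0.0584]
  hinge [0.6118 0.1097] origin [0.5668 0.0878] free end [0.5164 0.0633]
['wrist1'] 2425 tilt 0.014 rad dirgrad -13.8 rect yaw -1.5 size [47.6 59.8] s [0.4829 0.5405] t [-0.109  -0.0633] zrange [0.0346 0.0375]
  hinge [ 0.538  -0.1006] origin [ 0.488  -0.0993] free end [ 0.4804 -0.0991]
['wrist1'] 6884 tilt 0.238 rad dirgrad 25.7 rect yaw 26.0 size [109.   46.8] s [0.4895 0.595 ] t [-0.191  -0.1455] zrange [0.0351 0.0605]
  hinge [0.6084 0.11  ] origin [0.5635 0.088 ] free end [0.5136 0.0637]
```

View pics/wrist1.png

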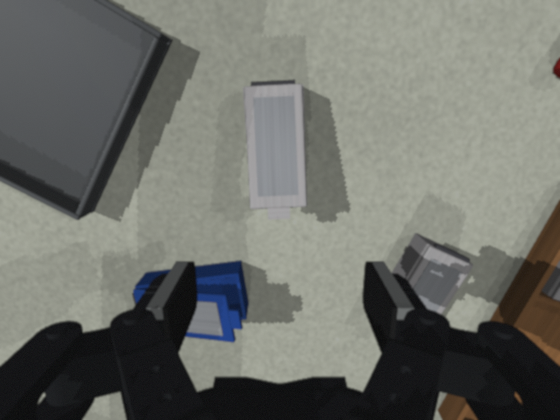

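Verified from the images: lid A is at about 0.01 rad (shut) and lid B at 0.24 rad (seized, still ajar). Grasping B next.

```bash
cat > go.py <<'E'
import sys
from plant import manip
import numpy as np
from scipy.spatial.transform import Rotation as R
x,y,z,yaw=map(float,sys.argv[1:5]); s=manip.state()
R0=R.from_euler('xyz',s['tcp_rot'],degrees=True);R1=R.from_euler('xyz',[180,0,yaw],degrees=True)
print('pos',s['position'].round(4),'rpy',s['tcp_rot'].round(2),'gap',round(float(s['finger_gap']),3))
print('trans',R0.inv().apply(np.array([x,y,z])-s['position']).round(4),'trans in target frame',R1.inv().apply(np.array([x,y,z])-s['position']).round(4),'twist',(R0.inv()*R1).as_rotvec(degrees=True).round(2))
E
python3 go.py .565 .088 .10 26.2
```

```text
pos [0.5304 0.07   0.1951] rpy [179.82  -1.17  23.53] gap 0.815
trans [ 0.037  -0.003   0.0959] trans in target frame [ 0.039  -0.0009  0.0951] twist [ 0.21 -1.17 -2.67]
```

```bash
python3 -m jog '[{"translation":[0.019,-0.0015,0.04],"twist":[0.2,-1.2,-2.7],"grip":0.07},{"translation":[0.019,0,0.04],"twist":[0,0,0],"grip":0.07},{"translation":[0,0,0.015],"twist":[0,0,0],"grip":0.07},{"translation":[0,0,0],"twist":[0,0,0],"grip":0.07}]'; python3 go.py .565 .088 .0 26.2
```

```text
t: 5.3
position: [0.5683, 0.0886, 0.0995]
tcp_rot: [-180.0, -0.3, 27.1]
ft_force: [-0.2, 0.4, 0.5]
finger_gap: 0.82
pos [0.5683 0.0886 0.0995] rpy [-179.99   -0.27   27.08] gap 0.82
trans [-0.0037 -0.0009  0.0995] trans in target frame [-0.0032 -0.0009  0.0995] twist [-0.01 -0.27  0.88]
```

```bash
python3 -m jog '[{"translation":[-0.0035,-0.001,0.04],"twist":[0,0,0.8],"grip":0.07},{"translation":[0,0,0.03],"twist":[0,0,0],"grip":0.07},{"translation":[0,0,0.018],"twist":[0,0,0],"grip":0.07},{"translation":[0,0,0.008],"twist":[0,0,0],"grip":0.07},{"translation":[0,0,0.003],"twist":[0,0,0],"grip":0.07}]'; python3 go.py .565 .088 -0.001 26.2
```

```text
t: 5.8
position: [0.5688, 0.0884, 0.0024]
tcp_rot: [180.0, -0.7, 26.7]
ft_force: [-0.2, 0.0, 0.6]
finger_gap: 0.815
pos [0.5688 0.0884 0.0024] rpy [179.98  -0.69  26.74] gap 0.815
trans [-0.0036 -0.0013  0.0034] trans in target frame [-0.0036 -0.0013  0.0034] twist [ 0.02 -0.69  0.54]
```

```bash
python3 -m jog '[{"translation":[-0.0035,-0.001,0.0035],"twist":[0,-0.7,0],"grip":0.07},{"translation":[0,0,0],"twist":[0,0,0],"grip":0.04},{"translation":[0,0,0],"twist":[0,0,0],"grip":0.04},{"translation":[0,0,0],"twist":[0,0,0],"grip":0.04},{"translation":[0,0,0],"twist":[0,0,0],"grip":0.04},{"translation":[0,0,0],"twist":[0,0,0],"grip":0.04}]' 40; python3 -m jog '[{"translation":[0,0,-0.01],"twist":[0,0,0],"grip":0.04},{"translation":[0,0,-0.02],"twist":[0,0,0],"grip":0.04},{"translation":[0,0,-0.04],"twist":[0,0,0],"grip":0.04},{"translation":[0,0,-0.03],"twist":[0,0,0],"grip":0.04},{"translation":[0,0,0],"twist":[0,0,0],"grip":0.04}]';python3 go.py .53 .304 .1 26.2
```

```text
t: 6.4
position: [0.5673, 0.0882, 0.0028]
tcp_rot: [179.9, -0.2, 26.8]
ft_force: [-0.1, 0.3, -2.0]
finger_gap: 0.58
t: 6.9
position: [0.566, 0.0877, 0.1077]
tcp_rot: [179.9, -0.1, 26.8]
ft_force: [1.1, -0.1, -2.0]
finger_gap: 0.576
pos [0.566  0.0877 0.1077] rpy [ 1.7994e+02 -1.1000e-01  2.6810e+01] gap 0.576
trans [ 0.0654 -0.2093  0.0077] trans in target frame [ 0.0632 -0.2099  0.0077] twist [ 0.05 -0.11  0.61]
```

Holding B: the opening is 49.3 mm and the weight about 2 N. Carrying it over the repair tray.

```bash
python3 -m jog '[{"translation":[0.007,-0.02,0],"twist":[0,0,0],"grip":0.04},{"translation":[0.012,-0.04,0],"twist":[0,0,0],"grip":0.04},{"translation":[0.012,-0.04,0],"twist":[0,0,0],"grip":0.04},{"translation":[0.012,-0.04,0],"twist":[0,0,0],"grip":0.04},{"translation":[0.012,-0.04,0],"twist":[0,0,0],"grip":0.04},{"translation":[0.006,-0.02,0],"twist":[0,0,0],"grip":0.04},{"translation":[0,0,0],"twist":[0,0,0],"grip":0.04}]';python3 go.py .531 .304 .008 26.2
python3 - <<'E'
from h import *
for n in('scene','side'): snap(n,n+'2')
a=cv2.imread('pics/scene2.png')[100:380,60:430];b=cv2.imread('pics/side2.png')[60:340,60:520]
cv2.imwrite('pics/c2.png',np.hstack([cv2.resize(a,(400,303)),cv2.resize(b,(400,303))]))
E
```

```text
t: 7.6
position: [0.5287, 0.2989, 0.1075]
tcp_rot: [179.9, -0.1, 26.5]
ft_force: [-0.7, 0.3, -2.1]
finger_gap: 0.579
pos [0.5287 0.2989 0.1075] rpy [ 1.7989e+02 -1.3000e-01  2.6500e+01] gap 0.579
trans [ 0.0041 -0.0037  0.0995] trans in target frame [ 0.0043 -0.0036  0.0995] twist [ 0.11 -0.13  0.3 ]
```

View pics/c2.png

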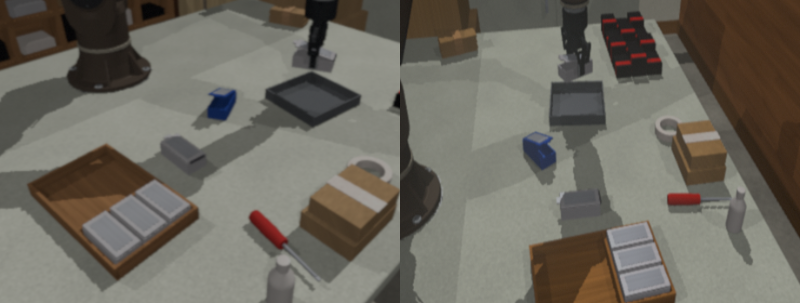

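The images show B held above the repair tray, right way up, and case A shut on the bench. Lowering B.

```bash
python3 -m jog '[{"translation":[0.004,-0.0035,0.03],"twist":[0,0,0],"grip":0.04},{"translation":[0,0,0.04],"twist":[0,0,0],"grip":0.04},{"translation":[0,0,0.015],"twist":[0,0,0],"grip":0.04},{"translation":[0,0,0.008],"twist":[0,0,0],"grip":0.04},{"translation":[0,0,0.003],"twist":[0,0,0],"grip":0.04}]'; python3 -m jog '[{"translation":[0,0,0.0015],"twist":[0,0,0],"grip":0.04},{"translation":[0,0,0.0015],"twist":[0,0,0],"grip":0.04}]'
```

```text
t: 8.2
position: [0.5366, 0.2903, 0.01]
tcp_rot: [179.5, -0.2, 25.7]
ft_force: [0.4, 0.5, -2.1]
finger_gap: 0.583
t: 8.4
position: [0.5378, 0.2888, 0.0079]
tcp_rot: [179.5, -0.3, 25.5]
ft_force: [0.7, 0.8, -1.4]
finger_gap: 0.579
```

```bash
python3 -m jog '[{"translation":[0,-0.001,0.0015],"twist":[0,0,0],"grip":0.04},{"translation":[0,-0.001,0.001],"twist":[0,0,0],"grip":0.04}]'
```

```text
t: 8.6
position: [0.538, 0.2908, 0.0067]
tcp_rot: [179.5, -0.4, 25.5]
ft_force: [-0.1, -0.1, -2.1]
finger_gap: 0.571
```

```bash
python3 -m jog '[{"translation":[0,0,0.0015],"twist":[0.3,0,0],"grip":0.04}]';python3 -m jog '[{"translation":[0,0,0.0015],"twist":[0,0,0],"grip":0.04}]'
```

```text
t: 8.7
position: [0.5381, 0.2913, 0.0062]
tcp_rot: [179.8, -0.4, 25.6]
ft_force: [-5.5, -3.6, 17.3]
finger_gap: 0.578
t: 8.8
position: [0.538, 0.2912, 0.0062]
tcp_rot: [179.9, -0.5, 25.6]
ft_force: [-6.1, -5.0, 20.5]
finger_gap: 0.579
```

```bash
python3 -m jog '[{"translation":[0,0,-0.0005],"twist":[0,0,0],"grip":0.068},{"translation":[0,0,0],"twist":[0,0,0],"grip":0.068},{"translation":[0,0,0],"twist":[0,0,0],"grip":0.068},{"translation":[0,0,-0.01],"twist":[0,0,0],"grip":0.068},{"translation":[0,0,-0.04],"twist":[0,0,0],"grip":0.068},{"translation":[0,0,-0.05],"twist":[0,0,0],"grip":0.068},{"translation":[0,0,-0.03],"twist":[0,0,0],"grip":0.068},{"translation":[0,0,0],"twist":[0,0,0],"grip":0.068}]'
python3 go.py .488 -.1 .14 -1.5
python3 - <<'E'
from fit import *
snap('wrist','wrist3');snap('side','side3')
for f in('wrist3','side3'):
  try: lid([f],.538,.291,zlo=.034)
  except Exception as e: print(e)
E
```

```text
t: 9.6
position: [0.5372, 0.2919, 0.1444]
tcp_rot: [179.9, -0.6, 25.6]
ft_force: [1.3, 0.2, -0.4]
finger_gap: 0.798
pos [0.5372 0.2919 0.1444] rpy [179.9   -0.56  25.6 ] gap 0.798
trans [-0.2138  0.3322  0.0029] trans in target frame [-0.039   0.3931  0.0044] twist [-0.03 -0.57 27.09]
['wrist3'] 9535 tilt 0.241 rad dirgrad 25.4 rect yaw 25.3 size [108.6  46.8] s [0.5535 0.6589] t [0.0113 0.0571] zrange [0.0396 0.0654]
  hinge [0.5811 0.3125] origin [0.5359 0.2911] free end [0.4858 0.2674]
['side3'] 195 tilt 0.244 rad dirgrad 23.9 rect yaw 26.1 size [107.7  49.2] s [0.553  0.6604] t [0.0009 0.048 ] zrange [0.039  0.0657]
  hinge [0.5823 0.3124] origin [0.5374 0.2904] free end [0.4859 0.2652]
```

View pics/wrist3.png

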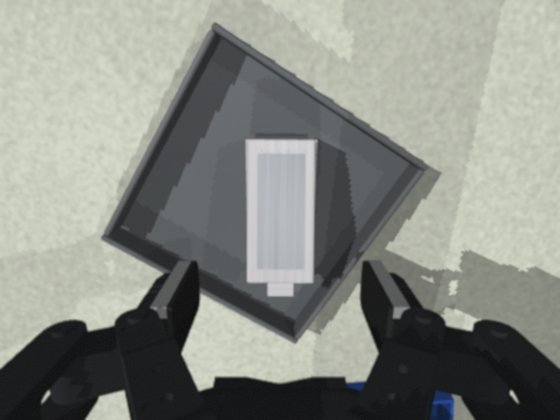

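B lies flat within the grey tray: its lid is 5 mm higher than it was on the bench, still at 0.24 rad, and all four tray walls are clear. Moving to case A.

```bash
python3 -m jog '[{"translation":[0,0,0],"twist":[0,-0.6,7],"grip":0.07},{"translation":[0,0,0],"twist":[0,0,7],"grip":0.07},{"translation":[0,0,0],"twist":[0,0,7],"grip":0.07},{"translation":[0,0,0],"twist":[0,0,6],"grip":0.07},{"translation":[-0.004,0.04,0],"twist":[0,0,0],"grip":0.07},{"translation":[-0.004,0.045,0],"twist":[0,0,0],"grip":0.07},{"translation":[-0.005,0.045,0],"twist":[0,0,0],"grip":0.07},{"translation":[-0.005,0.045,0],"twist":[0,0,0],"grip":0.07}]'
python3 -m jog '[{"translation":[-0.005,0.045,0],"twist":[0,0,0],"grip":0.07},{"translation":[-0.005,0.045,0],"twist":[0,0,0],"grip":0.07},{"translation":[-0.005,0.045,0],"twist":[0,0,0],"grip":0.07},{"translation":[-0.004,0.045,0],"twist":[0,0,0],"grip":0.07},{"translation":[0,0,0],"twist":[0,0,0],"grip":0.07}]'
python3 go.py .489 -.1 .08 -1.5
```

```text
t: 10.5
position: [0.5024, 0.1172, 0.1301]
tcp_rot: [179.3, 1.2, -1.8]
ft_force: [-0.2, -0.4, 0.2]
finger_gap: 0.818
t: 11.0
position: [0.4689, -0.0756, 0.1274]
tcp_rot: [178.9, 1.9, -2.2]
ft_force: [-0.2, 0.4, 0.2]
finger_gap: 0.821
pos [ 0.4689 -0.0756  0.1274] rpy [178.94   1.87  -2.24] gap 0.821
trans [0.0226 0.0227 0.0472] trans in target frame [0.0207 0.0239 0.0474] twist [ 1.05  1.88 -0.72]
```

```bash
python3 -m jog '[{"translation":[0.021,0.024,0.0],"twist":[1,1.9,-0.7],"grip":0.07},{"translation":[0,0,0],"twist":[0,0,0],"grip":0.07},{"translation":[0,0,0],"twist":[0,0,0],"grip":0.07}]'
python3 go.py .489 -.1 .08 -1.5
```

```text
t: 11.3
position: [0.4864, -0.1018, 0.1238]
tcp_rot: [180.0, 0.3, -1.7]
ft_force: [-0.7, 0.4, 0.3]
finger_gap: 0.814
pos [ 0.4864 -0.1018  0.1238] rpy [179.97   0.32  -1.7 ] gap 0.814
trans [ 0.0028 -0.0019  0.0438] trans in target frame [ 0.0026 -0.0018  0.0438] twist [ 0.03  0.32 -0.2 ]
```

```bash
python3 -m jog '[{"translation":[0.003,-0.0015,0.045],"twist":[0,0.3,0],"grip":0.07},{"translation":[0,0,0.04],"twist":[0,0,0],"grip":0.07},{"translation":[0,0,0.022],"twist":[0,0,0],"grip":0.07},{"translation":[0,0,0.008],"twist":[0,0,0],"grip":0.07},{"translation":[0,0,0.003],"twist":[0,0,0],"grip":0.07},{"translation":[0,0,0],"twist":[0,0,0],"grip":0.07}]'
python3 go.py .489 -.1 .002 -1.5
```

```text
t: 11.9
position: [0.4884, -0.0953, 0.0004]
tcp_rot: [-180.0, 0.2, -1.4]
ft_force: [0.1, -0.0, 0.1]
finger_gap: 0.82
pos [ 4.884e-01 -9.530e-02  4.000e-04] rpy [-179.98    0.23   -1.38] gap 0.82
trans [ 0.0007  0.0047 -0.0016] trans in target frame [ 0.0007  0.0047 -0.0016] twist [-0.02  0.23  0.12]
```

```bash
python3 -m jog '[{"translation":[0,0.005,-0.002],"twist":[0,0,0],"grip":0.07},{"translation":[0,0,0],"twist":[0,0,0],"grip":0.04},{"translation":[0,0,0],"twist":[0,0,0],"grip":0.04},{"translation":[0,0,0],"twist":[0,0,0],"grip":0.04},{"translation":[0,0,0],"twist":[0,0,0],"grip":0.04},{"translation":[0,0,0],"twist":[0,0,0],"grip":0.04}]' 40; python3 -m jog '[{"translation":[0,0,-0.01],"twist":[0,0,0],"grip":0.04},{"translation":[0,0,-0.02],"twist":[0,0,0],"grip":0.04},{"translation":[0,0,-0.04],"twist":[0,0,0],"grip":0.04},{"translation":[0,0,-0.04],"twist":[0,0,0],"grip":0.04},{"translation":[0,0,0],"twist":[0,0,0],"grip":0.04}]';python3 go.py .45 -.292 .1 4
```

```text
t: 12.5
position: [0.4906, -0.1007, 0.0063]
tcp_rot: [-180.0, -0.1, -1.4]
ft_force: [-0.3, 0.3, -2.0]
finger_gap: 0.578
t: 13.0
position: [0.489, -0.101, 0.1212]
tcp_rot: [-180.0, 0.1, -1.4]
ft_force: [0.8, -0.5, -1.2]
finger_gap: 0.579
pos [ 0.489  -0.101   0.1212] rpy [-1.7999e+02  1.0000e-01 -1.4300e+00] gap 0.579
trans [-0.0342  0.1919  0.0212] trans in target frame [-0.0522  0.1878  0.0212] twist [-0.01  0.1  -5.43]
```

A is gripped and lifted. Carrying it over the empty stock bay.

```bash
python3 -m jog '[{"translation":[0,0,0],"twist":[0,0,-5.4],"grip":0.04},{"translation":[-0.006,0.024,0],"twist":[0,0,0],"grip":0.04},{"translation":[-0.011,0.04,0],"twist":[0,0,0],"grip":0.04},{"translation":[-0.011,0.04,0],"twist":[0,0,0],"grip":0.04},{"translation":[-0.011,0.04,0],"twist":[0,0,0],"grip":0.04},{"translation":[-0.011,0.04,0],"twist":[0,0,0],"grip":0.04},{"translation":[0,0,0],"twist":[0,0,0],"grip":0.04},{"translation":[0,0,0],"twist":[0,0,0],"grip":0.04}]';python3 go.py .45 -.292 .06 4
```

```text
t: 13.8
position: [0.4513, -0.2927, 0.1224]
tcp_rot: [-179.9, -0.0, 4.5]
ft_force: [0.9, 1.1, -1.3]
finger_gap: 0.578
pos [ 0.4513 -0.2927  0.1224] rpy [-1.7992e+02 -2.0000e-02  4.4800e+00] gap 0.578
trans [-0.0013 -0.0007  0.0624] trans in target frame [-0.0013 -0.0008  0.0624] twist [-0.08 -0.02  0.48]
```

```bash
python3 -m jog '[{"translation":[0,0,0.03],"twist":[0,0,0],"grip":0.04},{"translation":[0,0,0.03],"twist":[0,0,0],"grip":0.04},{"translation":[0,0,0.025],"twist":[0,0,0],"grip":0.04},{"translation":[0,0,0.01],"twist":[0,0,0],"grip":0.04},{"translation":[0,0,0.007],"twist":[0,0,0],"grip":0.04},{"translation":[0,0,0.003],"twist":[0,0,0],"grip":0.04},{"translation":[0,0,0],"twist":[0,0,0],"grip":0.04}]'; python3 go.py .45 -.292 .01 4; python3 -m jog '[{"translation":[0,0,0.0015],"twist":[0,0,0],"grip":0.04},{"translation":[0,0,0.0015],"twist":[0,0,0],"grip":0.04}]'
```

```text
t: 14.5
position: [0.4544, -0.2875, 0.0156]
tcp_rot: [-179.9, -0.2, 4.8]
ft_force: [0.6, -0.4, -1.9]
finger_gap: 0.581
pos [ 0.4544 -0.2875  0.0156] rpy [-179.86   -0.19    4.84] gap 0.581
trans [-0.0048  0.0041  0.0056] trans in target frame [-0.0047  0.0042  0.0056] twist [-0.14 -0.19  0.84]
t: 14.7
position: [0.4556, -0.2879, 0.0141]
tcp_rot: [-179.9, -0.3, 4.9]
ft_force: [0.5, 0.2, -1.4]
finger_gap: 0.575
```

```bash
python3 -m jog '[{"translation":[0,0,0.002],"twist":[0,0,0],"grip":0.04},{"translation":[0,0,0.0015],"twist":[0,0,0],"grip":0.04}]'; python3 -m jog '[{"translation":[0,0,0.0015],"twist":[0,0,0],"grip":0.04}]'; python3 -m jog '[{"translation":[0,0,0.001],"twist":[0,0,0],"grip":0.04}]'
```

```text
t: 14.9
position: [0.4563, -0.2883, 0.0113]
tcp_rot: [-180.0, -0.4, 4.9]
ft_force: [-0.2, -0.5, -1.8]
finger_gap: 0.575
t: 15.0
position: [0.4565, -0.2884, 0.0099]
tcp_rot: [180.0, -0.5, 4.8]
ft_force: [0.2, 1.6, 7.1]
finger_gap: 0.579
t: 15.1
position: [0.4566, -0.2884, 0.0098]
tcp_rot: [-180.0, -0.5, 4.8]
ft_force: [-5.8, 6.2, 25.1]
finger_gap: 0.578
```

Contact with the floor. Releasing and retreating, then a check.

```bash
python3 -m jog '[{"translation":[0,0,-0.0005],"twist":[0,0,0],"grip":0.068},{"translation":[0,0,0],"twist":[0,0,0],"grip":0.068},{"translation":[0,0,0],"twist":[0,0,0],"grip":0.068},{"translation":[0,0,-0.01],"twist":[0,0,0],"grip":0.068},{"translation":[0,0,-0.04],"twist":[0,0,0],"grip":0.068},{"translation":[0,0,-0.05],"twist":[0,0,0],"grip":0.068},{"translation":[0,0,-0.05],"twist":[0,0,0],"grip":0.068},{"translation":[0,0,0],"twist":[0,0,0],"grip":0.068}]'
python3 - <<'E'
from fit import *
for n in('wrist','side','scene'): snap(n,n+'4')
for f in('wrist4','side4','scene4'):
  for c in((.456,-.288),(.538,.291)):
    try: lid([f],*c,zlo=.034)
    except Exception as e: print(f,c,e)
a=cv2.imread('pics/wrist4.png');b=cv2.imread('pics/side4.png')
cv2.imwrite('pics/c4.png',np.hstack([cv2.resize(a,(400,300)),cv2.resize(b,(400,300))]))
E
```

```text
t: 15.9
position: [0.4543, -0.2893, 0.1668]
tcp_rot: [-180.0, -0.3, 4.7]
ft_force: [1.0, -0.5, 0.1]
finger_gap: 0.794
['wrist4'] 7302 tilt 0.000 rad dirgrad 53.8 rect yaw 4.8 size [112.4  46.9] s [0.3693 0.4795] t [-0.348  -0.3025] zrange [0.0395 0.0423]
  hinge [ 0.505  -0.2841] origin [ 0.4552 -0.2883] free end [ 0.3951 -0.2933]
wrist4 (0.538, 0.291) a must be a positive integer unless no samples are taken
['side4'] 796 tilt 0.012 rad dirgrad -97.1 rect yaw 4.6 size [111.3  48.8] s [0.3719 0.4793] t [-0.3477 -0.3013] zrange [0.0389 0.0421]
  hinge [ 0.5036 -0.2853] origin [ 0.4538 -0.2893] free end [ 0.3965 -0.2939]
['side4'] 7 tilt 0.559 rad dirgrad -169.2 rect yaw -89.9 size [ 4.5 18.6] s [-0.3006 -0.2823] t [0.5847 0.5891] zrange [0.0364 0.0403]
  hinge [0.5863 0.2836] origin [0.5862 0.3336] free end [0.5862 0.3019]
['scene4'] 651 tilt 0.003 rad dirgrad -68.0 rect yaw 5.3 size [112.1  47.5] s [0.3712 0.4786] t [-0.3519 -0.3059] zrange [0.0376 0.0404]
  hinge [ 0.5068 -0.2835] origin [ 0.457  -0.2881] free end [ 0.3999 -0.2934]
['scene4'] 264 tilt 0.240 rad dirgrad 27.2 rect yaw 24.7 size [106.   49.8] s [0.5564 0.6597] t [0.0143 0.0623] zrange [0.0377 0.0623]
  hinge [0.5832 0.3107] origin [0.5378 0.2898] free end [0.4894 0.2675]
```

View pics/c4.png

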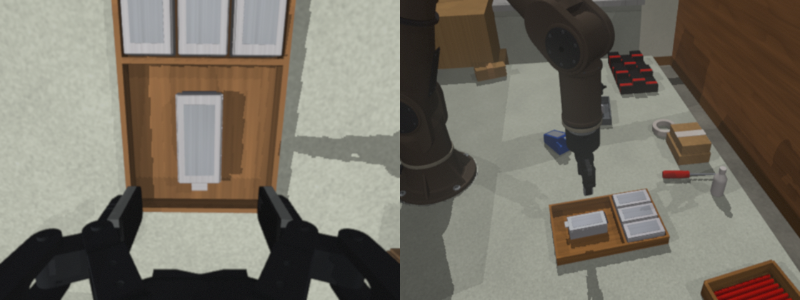

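The pictures show A lying flat and shut inside the empty stock bay, and B still in the repair tray at 0.24 rad. The gripper is clear, so I'm handing in.

```bash
python3 -c "
from plant import job_done
print(job_done())"
```

```text
the job is handed in; nothing more can be done
None
```

Both cases are tested and placed, and the job was handed in at about 16 s on the robot's clock.

- **Free hinge:** the case nearer the wooden tray. Its lid closed with under 1 N. It is now shut and flat in the empty bay of the stock tray, with the lid top at 40 mm and a tilt of about 0 rad. It sits about 7 mm from the bay centre.
- **Seized hinge:** the case nearer the grey tray. Its lid jammed at 0.24 rad under 14 N. It is now flat in the repair tray with the lid still at 0.24 rad. The arm drifted while lowering, so it sits about 14 mm off the tray's centre, well inside the walls.

The final pictures show the gripper open and clear of everything, and the blue look-alike untouched. In the last side view the arm hid the repair tray, so the fit there failed. The last scene view and the earlier wrist view both confirm that case.

Pressing the good lid against its stop briefly reached about 40 N at the fingertips. That is right at the 40 N limit stated for the arm and gripper body, but well under the 120 N wrist limit.

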